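Park the hook hanger on the bent utensil rail

TASK

Thread the bored wooden hook hanger onto the free end of the bent steel utensil rail and slide it round the bend, turning it with the rod, and with it push the dark collar along the last straight until the collar is fully home against the flange by the post; then let go and leave the hanger hanging there. Work by feel and gently: never force the hanger against the rail, and leave the garlic, lemon, small bowl and pepper mill where they are.

Things in the scene. Friction and masses are not known exactly. Their poses are not given: they have to be found in the camera images.
- hanger: wooden hook hanger, about 140 g, loose, standing on the worktop: foot block, bored block above it, flat grip fin on top, a steel J-hook out of either side. Origin: centre of its underside. x along the bore, y across it, z up. Foot 28 (x) x 34 (y) mm, z 0 to 30; bored block 24 x 34 mm, z 30 to 64; hooks reach y = +-43 mm at z 12 to 26. Both ways round are alike: either end may go first.
- hanger_bore (a point): centre of the hanger's bore, 47 mm above its underside, axes as the hanger's; the bore is 13 mm wide, runs right through the 24 mm long block along x, and has 2 mm chamfered mouths; the wood is scored if it is pressed on the rail or collar with over 15 N
- hanger_fin (a point): centre of the hanger's grip fin, 82 mm above its underside, axes as the hanger's; the fin is 24 (x) x 14 (y) mm, z 64 to 100 of the hanger
- rail: round steel foot, 90 mm across, 22 mm high, fixed on the worktop, of a bent utensil rail; origin under its centre. The rail, rigid 10 mm round rod, rises from it as a post, bends over (radius 25 mm) and runs level, centre line at z = 130 mm, nothing above it. The rod is clamped turned in the foot by an angle of up to 10 degrees either way about the post, not measured: feel or look for it
- rail_tip (a point): fixed to the foot: where the outermost point of the rod's rounded free end would be, on the centre line, were the rod not turned: (-190, -155, 130) mm of the rail; axes as the rail's (so drawn, the rod runs in from here along +y). The real free end lies up to 42 mm from here, at the same height and distance from the post
- rail_bend (a point): fixed to the foot: where the centre of curvature of the rod's level quarter bend (radius 90 mm to the centre line) would be were the rod not turned: (-100, -90, 130) mm of the rail, axes as the rail's. So drawn, the rod's centre line runs from the post along -x at y = 0 to (-100, 0), round the bend to (-190, -90) mm, then straight along -y to the free end
- collar (a joint): travel in m of the dark steel friction collar, 22 mm diameter, 12 mm long, along the rod's last straight by the post. At 0 its near face (towards the free end) is 66 mm from the post axis; at 0.020 it is home against the fixed flange, near face 46 mm from the post axis. It starts between 0 and 0.010, slides under about 3 N and stays where it is left
- garlic_1: garlic bulb, bystander, 60x60x59 mm; origin under its centre
- lemon_1: lemon, bystander, 78x55x56 mm; origin under its centre
- ramekin: small pale bowl, bystander, 94x95x45 mm; origin under its centre
- pepper_mill: wooden pepper mill, bystander, 58x58x170 mm; origin under its centre
Not all that is in view belongs to the job. What is meant by the hanger is not pink or red, and is the smaller of those in its own colour.

How it is judged:
At the end, for the whole second after the job is handed in: the collar is home within 2 mm of the flange; the hanger hangs released and at rest on the rod right before it (bore centre less than 65 mm from the post axis, that is within about 7 mm of touching), hooks down, bore along the rod (z of hanger_bore in the frame of rail between 0.124 and 0.136 m and x of hanger_bore in the frame of rail between -0.065 and -0.05 m and y of hanger_bore in the frame of rail between -0.014 and 0.014 m and value of joint collar above 0.018 m and angle between the x axis of hanger and the x axis of rail, either way round below 0.35 rad and angle between hanger's own z axis and vertical below 0.35 rad and linear speed of hanger below 0.02 m/s).
It fails at once if the hanger is forced against the rail or its collar with more than 15 N (contact force between hanger and rail above 15 N).
It fails at once if a bystander (garlic, lemon, small bowl, pepper mill) is moved more than 30 mm (distance of any of garlic_1, lemon_1, ramekin, pepper_mill from where it was at the start of the episode above 0.03 m).
It also fails if it takes over 72 s, if anything falls off the work surface, if the arm or the gripper's body presses on something with over 40 N, if the wrist force passes 120 N, or if a joint passes its speed limit or range.

ROBOT

A 7-joint arm with a two-finger parallel gripper is mounted at the origin on a cart in front of the work surface, level with it; the furniture and walls round the work are solid. World frame = base frame: x ahead of the robot, y to its left, z up, the work surface at z = 0. Lengths are in m, angles in rad, forces in N, time in s.
With the tool pointing down it reaches from about 0.4 to 0.85 m from the base axis. Payload 4.5 kg.
Tool frame: the origin (TCP) lies midway between the tips of the shut fingers; the grasp point (between the pads) lies behind it (r.grip_point_offset is the z of the grasp point in the tool frame, in m); z points along the fingers, y is the line along which they close (so a half turn about z gives the same grasp; the last joint's range is limited). The gripper opens to 88 mm and grips with 3 to 60 N. Pads are 18 mm wide; open, the fingers measure 123 mm over their backs; the gripper's body (75 mm by 187 mm) begins 45 mm behind the grasp point.
Start: joints at [-1.08, 0.689, -0.195, 1.565, 0.157, 0.902, -0.215], TCP at [0.276, 0.561, 0.239] pointing down, gripper open.
Joint ranges: [-3.01, 3.01], [-0.46, 2.08], [-1.47, 1.51], [0.13, 2.56], [-1, 4.14], [0.04, 2.09], [-2.66, 2.66]. Speed limits (rad/s): [2.57, 2.57, 3.14, 3.14, 3.14, 3.14, 3.14].

INTERFACE

Orientations are given as a unit quaternion [x, y, z, w].
In Python, from plant import r, optics, workorder gives the robot as it stands.
- The arm moves only by the shell command python3 -m creep 'ROWS' [FORCE]. ROWS is JSON, a list of rows, each an object of numbers: "grip": the gripper command: -1 is shut, 1 is fully open, values between are in proportion; "tx", "ty", "tz": the shift along the tool's x, y, z in cm; "spin": the turn about the tool's z in degrees. In form: [{"grip": .., "tx": .., "ty": .., "tz": .., "spin": ..}, ...]. A call has 1 to 8 rows; each row shifts and turns the commanded pose from where the row before left it, along the tool's axes as they then stand; what a row does not reach is not made up. A row lasts 1/12 s, in which the tool goes at most 41.7 mm and 7.16 degrees, less where a joint would pass 70% of its speed; a pose out of reach is approached as far as the arm can. A call with a gripper value outside its range is refused whole. The fingers move at their own pace and stop on an object; FORCE is the grip in N (left out, the last holds). Time passes only in rows, so rows that do not move let the fingers close. It gives the time, the measured TCP pose, the force, the opening and the grip force at its end, in the units of the state.
- r.get_state(): the state, without advancing time (a new reading comes with each control period).
- optics.snapshot(name): name is "scene" or "top"; returns (picture, depth): 400x640x3 uint8, red, green, blue; 400x640 float32, m along the optical axis (not along the pixel's ray), 0 where there is no reading.
- optics.get_calibration(name): a dict with "fx", "fy", "cx", "cy" (pixels), "D" ([k1, k2, p1, p2, k3] as OpenCV has them; the pictures are not rectified), "extrinsics" (4x4, takes a point from world to camera coordinates). Camera axes: x right, y down, z forward; pixel columns grow to the right and rows downward; lengths in m; the calibration is good to about 2 mm. A picture is of the moment at which its call begins. get_calibration takes no time and is no camera call.
- workorder.finish_job(): hands the job in; it is judged then, once.
The state is a dict: "clock": time; "q": joint angles; "qd": joint speeds; "joint_torque": joint torques, N m; "tool_pos": TCP position; "eef_rot": TCP orientation; "contact_force": force on the tool from outside, world axes, zero at the start; "moment": the same for the moment, N m; "opening": opening from 0.0 (shut) to 1.0 (fully open); "finger_force": force on a finger pad.
Only numpy, scipy, OpenCV 4.12 (cv2) and the standard library are available. Lean on these libraries where they do the work, as an engineer would, in place of code of your own. Each camera call takes 0.05 s, during which the arm holds its last target. There are 200 camera calls.

## Working session

There is one attempt and no reset: what is moved stays moved. The work goes in short steps, Python scripts to look and compute and a shell command to move; the robot and the scene stay as the last step left them, time stands still between calls to the robot, and variables do not carry over. Pictures are saved under pics/ and viewed, at most 10 in all, crops included, and the job is handed in when it is done.

```bash
ls; mkdir -p pics; cat > h.py <<'E'
import numpy as np, cv2
from scipy.spatial.transform import Rotation as R
from plant import r, optics, workorder
def snap(n,f=None):
    im,d=optics.snapshot(n)
    if f: cv2.imwrite('pics/'+f,im[...,::-1])
    return im,d
def cal(n):
    c=optics.get_calibration(n); K=np.array([[c['fx'],0,c['cx']],[0,c['fy'],c['cy']],[0,0,1]]);return K,np.array(c['D'],float),np.array(c['extrinsics'])
def world(n,uv,depth=None,z=None):
    "pixels -> world by depth or onto plane z"
    K,D,T=cal(n); uv=np.asarray(uv,float).reshape(-1,1,2)
    p=cv2.undistortPoints(uv,K,D).reshape(-1,2); ray=np.c_[p,np.ones(len(p))]
    Rm,t=T[:3,:3],T[:3,3]; c=-Rm.T@t; w=ray@Rm
    if depth is not None: return c+w*np.asarray(depth).reshape(-1,1)
    return c+w*((z-c[2])/w[:,2])[:,None]
def pix(n,P):
    K,D,T=cal(n); return cv2.projectPoints(np.asarray(P,float).reshape(-1,3),cv2.Rodrigues(T[:3,:3])[0],T[:3,3],K,D)[0].reshape(-1,2)
E
python3 - <<'E'
from h import *
a,d=snap('scene','s0.png'); np.savez('s0',a=a,d=d)
a,d=snap('top','t0.png'); np.savez('t0',a=a,d=d)
for n in('scene','top'):
    K,D,T=cal(n);print(n,K[0,0],-T[:3,:3].T@T[:3,3],T[2,:3])
s=r.get_state();print(s['tool_pos'],s['eef_rot'],R.from_quat(s['eef_rot']).as_matrix().round(2),s['contact_force'],r.grip_point_offset,s['clock'])
E
```

```text
pics
scene 476.70424602616697 [-0.39952756 -0.15090319  1.07085014] [ 0.71023039  0.02269223 -0.70360348]
top 474.84416968244363 [ 0.31193101 -0.15036305  1.38931501] [ 0.22025581 -0.00300995 -0.9754375 ]
[0.27548625 0.56037867 0.23799657] [ 2.26410479e-01  9.74031630e-01 -8.15459818e-04 -1.13555989e-04] [[-0.9   0.44 -0.  ]
 [ 0.44  0.9  -0.  ]
 [-0.   -0.   -1.  ]] [ 0.08936696 -0.09919529 -0.46065135] -0.0187 0.1
```

```bash
python3 -m creep --help 2>&1 | head -5
```

```text
invalid input: not JSON, or not a number
```

View pics/s0.png

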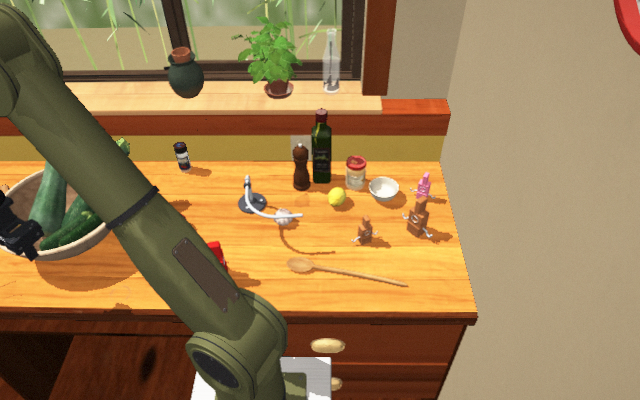

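View pics/t0.png

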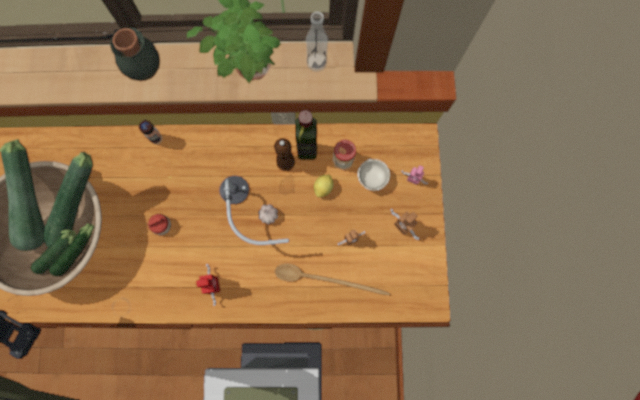

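Candidates (top view): small brown hanger (350,238), large brown hanger (404,222), pink (415,175) and red (208,284). By the description, the one I want is the smaller brown one at (350,238). The rail foot is at (235,190), with the rod bending round to a free end at (287,241).

```bash
python3 - <<'E'
from h import *
z=np.load('t0.npz');a,d=z['a'],z['d']
c=np.hstack([cv2.resize(a[205:265,320:400],None,fx=5,fy=5),cv2.resize(a[175:255,215:295],(300,300))])
s=np.load('s0.npz')['a']; c2=np.hstack([cv2.resize(s[170:240,235:305],(300,280)),cv2.resize(s[190:260,340:440],(400,280))])
cv2.imwrite('pics/c0.png',np.vstack([c,c2])[...,::-1])
vv,uu=np.mgrid[0:400,0:640]; W=world('top',np.c_[uu.ravel(),vv.ravel()],d.ravel()).reshape(400,640,3)
np.save('W',W)
def reg(v0,v1,u0,u1,zl,zh):
    m=np.zeros((400,640),bool);m[v0:v1,u0:u1]=1;m&=(W[...,2]>zl)&(W[...,2]<zh)&(d>0);return m
m=reg(205,262,325,375,.01,.2);P=W[m];print('hanger n',len(P),'zmax',P[:,2].max(),np.median(P[P[:,2]>.085],0), (P[:,2]>.085).sum())
m=reg(205,262,375,440,.01,.2);P=W[m];print('big zmax',P[:,2].max(),P.mean(0))
m=reg(180,256,215,300,.118,.15);P=W[m];v,u=np.where(m)
print('rod n',len(P))
o=np.argsort(v*1000-u)
for i in o[::max(1,len(o)//40)]:print(u[i],v[i],W[v[i],u[i]].round(3))
m=reg(170,210,215,255,.01,.035);P=W[m];print('foot',P.min(0),P.max(0))
E
```

```text
hanger n 175 zmax 0.10496670123800578 [ 0.51481792 -0.25665314  0.09959464] 46
big zmax 0.1437630792075364 [ 0.54957441 -0.40838246  0.07936   ]
rod n 435
227 180 [0.664 0.09  0.125]
228 183 [0.655 0.086 0.13 ]
225 185 [0.647 0.093 0.136]
228 188 [0.64  0.085 0.132]
224 189 [0.635 0.094 0.141]
228 192 [0.629 0.085 0.13 ]
228 195 [0.618 0.083 0.142]
224 196 [0.615 0.094 0.14 ]
230 198 [0.61  0.077 0.139]
228 199 [0.609 0.084 0.133]
226 200 [0.606 0.089 0.133]
226 202 [0.6   0.089 0.132]
228 205 [0.593 0.084 0.13 ]
227 208 [0.583 0.085 0.135]
229 211 [0.575 0.08  0.134]
227 213 [0.568 0.084 0.141]
229 216 [0.561 0.079 0.134]
231 219 [0.553 0.074 0.135]
229 221 [0.548 0.079 0.134]
233 224 [0.54  0.069 0.13 ]
232 226 [0.534 0.07  0.135]
232 228 [0.528 0.07  0.134]
233 230 [0.523 0.067 0.134]
234 232 [0.518 0.065 0.131]
236 234 [0.512 0.059 0.133]
240 236 [0.506 0.048 0.136]
246 238 [0.501 0.032 0.131]
285 239 [ 0.498 -0.072  0.132]
288 240 [ 0.495 -0.08   0.136]
278 240 [ 0.496 -0.053  0.13 ]
245 240 [0.495 0.034 0.139]
281 241 [ 0.493 -0.061  0.131]
271 241 [ 0.492 -0.035  0.136]
252 241 [0.493 0.016 0.133]
286 242 [ 0.49  -0.075  0.134]
276 242 [ 0.49  -0.048  0.135]
266 242 [ 0.49  -0.021  0.132]
256 242 [0.49  0.005 0.136]
281 243 [ 0.488 -0.061  0.127]
271 243 [ 0.487 -0.035  0.133]
261 243 [ 0.488 -0.008  0.133]
251 243 [0.487 0.018 0.137]
264 244 [ 0.485 -0.016  0.132]
254 244 [0.485 0.01  0.135]
foot [0.62183683 0.04740816 0.01000818] [0.70883556 0.13462693 0.03066205]
```

View pics/c0.png

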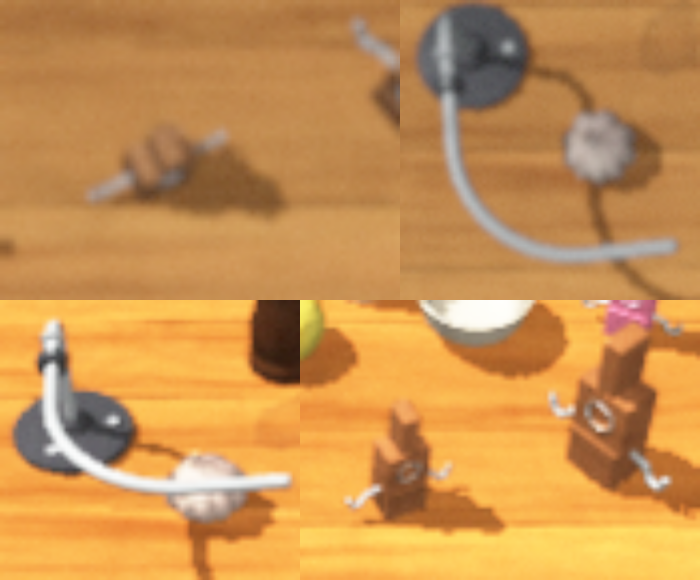

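The crop confirms the choice: the small brown hanger (about 100 mm tall by depth, against about 144 mm for the large one). Its hooks run from about (338,244) to (364,232) in the top view.

```bash
python3 - <<'E'
from h import *
print([x for x in dir(r) if x[0]!='_'])
z=np.load('t0.npz');a,d=z['a'],z['d'];W=np.load('W.npy')
# hanger: fin top and hooks/ body by depth
m=np.zeros((400,640),bool);m[205:262,330:375]=1
f=m&(W[...,2]>.09)&(d>0); v,u=np.where(f)
P=world('top',np.c_[u,v],z=.1)[:,:2].astype(np.float32);print('fin top',cv2.minAreaRect(P),P.mean(0))
hsv=cv2.cvtColor(a,cv2.COLOR_RGB2HSV)
g=m&(hsv[...,1]<90)&(hsv[...,2]>110);v,u=np.where(g);print('hook px',len(u),u.min(),u.max(),v.min(),v.max())
Q=world('top',np.c_[u,v],z=.02)[:,:2].astype(np.float32);l=cv2.fitLine(Q,cv2.DIST_HUBER,0,.01,.01).ravel();print('hook line',l,np.degrees(np.arctan2(l[1],l[0])),Q.mean(0),Q.min(0),Q.max(0))
# rod
m=np.zeros((400,640),bool);m[180:256,215:300]=1
k=m&(hsv[...,1]<70)&(hsv[...,2]>110)&(W[...,2]>.105);v,u=np.where(k)
P=world('top',np.c_[u,v],z=.13)[:,:2]
A=P[(P[:,1]<-.005)].astype(np.float32);B=P[(P[:,0]>.575)&(P[:,0]<.64)].astype(np.float32)
out=[]
for S in(A,B):
    l=cv2.fitLine(S,cv2.DIST_HUBER,0,.01,.001).ravel();out.append(l);print(len(S),l,np.degrees(np.arctan2(l[1],l[0])))
(d1,p1),(d2,p2)=[(l[:2],l[2:]) for l in out]
t=np.linalg.solve(np.c_[d1,-d2],p2-p1);print('corner',p1+t[0]*d1)
print('tip y min',A[:,1].min(),A[A[:,1].argmin()])
# foot top via colour, z=.022
k=np.zeros((400,640),bool);k[165:215,210:260]=1;k&=(hsv[...,2]<95)&(W[...,2]<.04)&(d>0)&(hsv[...,1]<110)
v,u=np.where(k);F=world('top',np.c_[u,v],z=.022)[:,:2].astype(np.float32);print('foot',cv2.minEnclosingCircle(F),F.mean(0))
k2=(np.abs(W[...,0]-.76)<.1)&(np.abs(W[...,1]+.1)<.12);print('bottle/mill zmax',W[k2][:,2].max())
E
```

```text
['Unreachable', 'get_state', 'grip_point_offset']
fin top ((0.5145338177680969, -0.25638142228126526), (0.023429764434695244, 0.013637492433190346), 25.08700180053711) [ 0.5148176 -0.2565613]
hook px 48 338 364 231 244
hook line [ 0.4018392  -0.9157103   0.51162    -0.24636053] -66.30679 [ 0.5130227  -0.25316146] [ 0.4988899 -0.2956702] [ 0.5365596  -0.21903463]
102 [ 0.10513861 -0.9944576   0.49050957 -0.03623117] -83.96484
84 [0.9943418  0.10622816 0.606929   0.08655877] 6.0979304
corner [0.4789729  0.07288888]
tip y min -0.080050334 [ 0.4929251  -0.08005033]
foot ((0.6640267372131348, 0.08473775535821915), 0.04077138379216194) [0.66438407 0.07547346]
bottle/mill zmax 0.414632070709972
```

```bash
R='{"grip":1,"tx":-0.5,"ty":-4,"spin":0}'; python3 -m creep '[{"grip":1,"ty":-3.9,"tx":0,"tz":0,"spin":7},{"grip":1,"tx":0,"ty":-3.5,"tz":0,"spin":7}]'
```

```text
clock: 0.27
tool_pos: [0.2399, 0.4957, 0.2378]
eef_rot: [0.347, 0.938, -0.0, 0.0]
contact_force: [-0.4, -0.4, -0.3]
opening: 1.002
finger_force: 0.0
```

```bash
python3 -m creep '[{"grip":1,"tx":-3.8,"ty":0,"tz":0,"spin":0},{"grip":1,"tx":-3.8,"ty":0,"tz":0,"spin":0},{"grip":1,"tx":-3.8,"ty":0,"tz":0,"spin":0},{"grip":1,"tx":-3.8,"ty":0,"tz":0,"spin":0},{"grip":1,"tx":-3.8,"ty":0,"tz":0,"spin":0},{"grip":1,"tx":-3.8,"ty":0,"tz":0,"spin":0},{"grip":1,"tx":0,"ty":0,"tz":0,"spin":0}]'
python3 -m creep '[{"grip":1,"tx":-3.14,"ty":-2.61,"tz":0,"spin":0},{"grip":1,"tx":-3.14,"ty":-2.61,"tz":0,"spin":0},{"grip":1,"tx":-3.14,"ty":-2.61,"tz":0,"spin":0},{"grip":1,"tx":-3.14,"ty":-2.61,"tz":0,"spin":0},{"grip":1,"tx":-3.14,"ty":-2.61,"tz":0,"spin":0},{"grip":1,"tx":-3.14,"ty":-2.61,"tz":0,"spin":0},{"grip":1,"tx":-3.14,"ty":-2.61,"tz":0,"spin":0},{"grip":1,"tx":-3.14,"ty":-2.61,"tz":0,"spin":0}]'
python3 -c "
from plant import r;print(r.get_state()['q'])"
```

```text
clock: 0.85
tool_pos: [0.4208, 0.3416, 0.2383]
eef_rot: [0.35, 0.937, -0.002, 0.003]
contact_force: [0.0, -0.9, 0.4]
opening: 1.0
finger_force: 0.0
clock: 1.52
tool_pos: [0.4705, 0.0262, 0.2386]
eef_rot: [0.343, 0.939, -0.0, -0.0]
contact_force: [0.3, -0.6, -0.5]
opening: 0.998
finger_force: 0.0
[-0.01927638  0.49600852 -0.20229053  2.01366668  0.15910712  0.64701722
  0.54487163]
```

```bash
cat > go.py <<'E'
import sys
from h import *
def st():
    s=r.get_state();M=R.from_quat(s['eef_rot']).as_matrix();return s,M
def to(x,y,z,yaw):
    s,M=st();d=M.T@(np.array([x,y,z])-s['tool_pos'])*100
    c=np.degrees(np.arctan2(M[1,0],M[0,0]));sp=-((yaw-c+180)%360-180)
    print('yaw %.2f z-tilt %s'%(c,M[:2,2].round(4)),'pos',s['tool_pos'].round(4),'| tx %.2f ty %.2f tz %.2f spin %.1f'%(*d,sp),'| F',s['contact_force'].round(1),'M',s['moment'].round(2),'fin',round(float(s['finger_force']),1),'op',round(float(s['opening']),3),'q7 %.2f'%s['q'][6],'t',round(s['clock'],1))
if __name__=='__main__': to(*map(float,sys.argv[1:5]))
E
python3 -m creep '[{"grip":1,"tx":-3.14,"ty":-2.61,"tz":0,"spin":0},{"grip":1,"tx":-3.14,"ty":-2.61,"tz":0,"spin":0},{"grip":1,"tx":-3.14,"ty":-2.61,"tz":0,"spin":0},{"grip":1,"tx":-3.14,"ty":-2.61,"tz":0,"spin":0},{"grip":1,"tx":-3.14,"ty":-2.61,"tz":0,"spin":0},{"grip":1,"tx":-3.14,"ty":-2.61,"tz":0,"spin":0},{"grip":1,"tx":-3.14,"ty":-2.61,"tz":0,"spin":0}]' >/dev/null
python3 -m creep '[{"grip":1,"tx":0,"ty":0,"tz":0,"spin":6.8},{"grip":1,"tx":0,"ty":0,"tz":0,"spin":6.8},{"grip":1,"tx":0,"ty":0,"tz":0,"spin":6.8},{"grip":1,"tx":0,"ty":0,"tz":0,"spin":6.8},{"grip":1,"tx":0,"ty":0,"tz":0,"spin":6.8},{"grip":1,"tx":0,"ty":0,"tz":0,"spin":6.8},{"grip":1,"tx":0,"ty":0,"tz":0,"spin":6.8},{"grip":1,"tx":0,"ty":0,"tz":0,"spin":6.8}]'>/dev/null
python3 -m creep '[{"grip":1,"tx":0,"ty":0,"tz":0,"spin":6.8},{"grip":1,"tx":0,"ty":0,"tz":0,"spin":6.8},{"grip":1,"tx":0,"ty":0,"tz":0,"spin":6.8},{"grip":1,"tx":0,"ty":0,"tz":0,"spin":6.8},{"grip":1,"tx":0,"ty":0,"tz":0,"spin":6.8},{"grip":1,"tx":0,"ty":0,"tz":0,"spin":6.8},{"grip":1,"tx":0,"ty":0,"tz":0,"spin":6.8},{"grip":1,"tx":0,"ty":0,"tz":0,"spin":6.8}]'>/dev/null
python3 -m creep '[{"grip":1,"tx":0,"ty":0,"tz":0,"spin":6.8},{"grip":1,"tx":0,"ty":0,"tz":0,"spin":0},{"grip":1,"tx":0,"ty":0,"tz":0,"spin":0}]'>/dev/null
python3 go.py 0.5148 -0.2566 0.067 24.5
```

```text
yaw 24.44 z-tilt [-0.0009  0.0001] pos [ 0.5208 -0.2529  0.2383] | tx -0.68 ty 0.10 tz 17.13 spin -0.1 | F [-0.5  0.4 -0.6] M [-0.03  0.11  0.04] fin 0.0 op 1.003 q7 -0.47 t 3.7
```

```bash
python3 -m creep '[{"grip":0,"tx":-0.68,"ty":0.1,"tz":1,"spin":0},{"grip":0,"tx":0,"ty":0,"tz":3,"spin":0},{"grip":0,"tx":0,"ty":0,"tz":3,"spin":0},{"grip":0,"tx":0,"ty":0,"tz":3,"spin":0},{"grip":0,"tx":0,"ty":0,"tz":2,"spin":0},{"grip":0,"tx":0,"ty":0,"tz":1,"spin":0},{"grip":0,"tx":0,"ty":0,"tz":0,"spin":0}]' >/dev/null; python3 go.py 0.5148 -0.2566 0.067 24.5
```

```text
yaw 24.34 z-tilt [-0.0035  0.0024] pos [ 0.5139 -0.2563  0.1067] | tx 0.08 ty 0.08 tz 3.97 spin -0.2 | F [0.1 0.9 0.2] M [-0.05  0.14  0.03] fin 0.0 op 0.508 q7 -0.39 t 4.3
```

```bash
python3 -m creep '[{"grip":0,"tx":0.05,"ty":0.05,"tz":2,"spin":0},{"grip":0,"tx":0,"ty":0,"tz":1.5,"spin":0},{"grip":0,"tx":0,"ty":0,"tz":0.4,"spin":0},{"grip":0,"tx":0,"ty":0,"tz":0,"spin":0},{"grip":-1,"tx":0,"ty":0,"tz":0,"spin":0},{"grip":-1,"tx":0,"ty":0,"tz":0,"spin":0},{"grip":-1,"tx":0,"ty":0,"tz":0,"spin":0},{"grip":-1,"tx":0,"ty":0,"tz":0,"spin":0}]' 20; python3 -m creep '[{"grip":-1,"tx":0,"ty":0,"tz":0,"spin":0},{"grip":-1,"tx":0,"ty":0,"tz":0,"spin":0},{"grip":-1,"tx":0,"ty":0,"tz":0,"spin":0},{"grip":-1,"tx":0,"ty":0,"tz":0,"spin":0}]' >/dev/null;  python3 go.py 0.5148 -0.2566 0.067 24.5
```

```text
clock: 4.93
tool_pos: [0.5163, -0.2576, 0.0706]
eef_rot: [0.978, 0.21, 0.001, 0.0]
contact_force: [0.2, -0.0, -0.2]
opening: 0.221
finger_force: 0.0
yaw 24.22 z-tilt [ 0.001  -0.0004] pos [ 0.5162 -0.2576  0.0702] | tx -0.08 ty -0.15 tz 0.32 spin -0.3 | F [0.5 0.5 5.2] M [ 0.1   0.21 -0.02] fin 20.0 op 0.153 q7 -0.37 t 5.3
```

```bash
python3 -m creep '[{"grip":-1,"tx":0,"ty":0,"tz":-1,"spin":0},{"grip":-1,"tx":0,"ty":0,"tz":-2,"spin":0},{"grip":-1,"tx":0,"ty":0,"tz":-2,"spin":0},{"grip":-1,"tx":0,"ty":0,"tz":-2,"spin":0},{"grip":-1,"tx":0,"ty":0,"tz":-1.3,"spin":0},{"grip":-1,"tx":1,"ty":-3,"tz":0,"spin":0},{"grip":-1,"tx":1,"ty":-3,"tz":0,"spin":0}]' 
python3 -m creep '[{"grip":-1,"tx":1,"ty":-3,"tz":0,"spin":0},{"grip":-1,"tx":0,"ty":0,"tz":0,"spin":-6.5},{"grip":-1,"tx":0,"ty":0,"tz":0,"spin":-6.5},{"grip":-1,"tx":0,"ty":0,"tz":0,"spin":-6.5},{"grip":-1,"tx":0,"ty":0,"tz":0,"spin":-6.5},{"grip":-1,"tx":0,"ty":0,"tz":0,"spin":-6.5},{"grip":-1,"tx":0,"ty":0,"tz":0,"spin":-6.5}]' >/dev/null
python3 -m creep '[{"grip":-1,"tx":0,"ty":0,"tz":0,"spin":-6.5},{"grip":-1,"tx":0,"ty":0,"tz":0,"spin":-6.5},{"grip":-1,"tx":0,"ty":0,"tz":0,"spin":-6.5},{"grip":-1,"tx":0,"ty":0,"tz":0,"spin":-6.5},{"grip":-1,"tx":0,"ty":0,"tz":0,"spin":-6.5},{"grip":-1,"tx":0,"ty":0,"tz":0,"spin":0},{"grip":-1,"tx":0,"ty":0,"tz":0,"spin":0}]' >/dev/null
python3 go.py 0.5006 -0.131 0.1532 96
```

```text
clock: 5.85
tool_pos: [0.5094, -0.1961, 0.154]
eef_rot: [0.978, 0.208, 0.001, 0.001]
contact_force: [-0.1, 1.2, -2.2]
opening: 0.159
finger_force: 20.0
yaw 95.54 z-tilt [-0.0007  0.0003] pos [ 0.5057 -0.163   0.1527] | tx 3.24 ty -0.20 tz -0.04 spin -0.5 | F [ 0.1  0.5 -1.7] M [-0.06  0.03 -0.01] fin 20.0 op 0.157 q7 0.29 t 7.0
```

Move near the tip, then check alignment in both views.

```bash
python3 -m creep '[{"grip":-1,"tx":1.2,"ty":-0.1,"tz":0,"spin":-0.5},{"grip":-1,"tx":1.2,"ty":-0.1,"tz":0,"spin":0},{"grip":-1,"tx":0.8,"ty":0,"tz":0,"spin":0},{"grip":-1,"tx":0,"ty":0,"tz":0,"spin":0},{"grip":-1,"tx":0,"ty":0,"tz":0,"spin":0}]' >/dev/null
python3 go.py 0.5006 -0.131 0.1532 96
python3 - <<'E'
from h import *
c=[]
P=pix('scene',[.5,-.12,.12]);Q=pix('top',[.5,-.12,.12]);print(P,Q)
for n,(u,v) in(('scene',P[0]),('top',Q[0])):
    a,d=snap(n);np.savez(n+'1',a=a,d=d);u,v=int(u),int(v)
    c.append(cv2.resize(a[v-40:v+40,u-55:u+45],(400,320),interpolation=cv2.INTER_CUBIC));print(n,u-55,v-40)
cv2.imwrite('pics/a1.png',np.hstack(c)[...,::-1])
E
```

```text
yaw 96.34 z-tilt [-0.0002  0.0003] pos [ 0.5008 -0.13    0.1528] | tx -0.09 ty -0.04 tz -0.04 spin 0.3 | F [-0.2 -0.3 -1.7] M [-0.1   0.07 -0.03] fin 20.0 op 0.16 q7 0.25 t 7.4
[[315.56628702 215.61318423]] [[303.03493677 238.82518535]]
scene 260 175
top 248 198
```

View pics/a1.png

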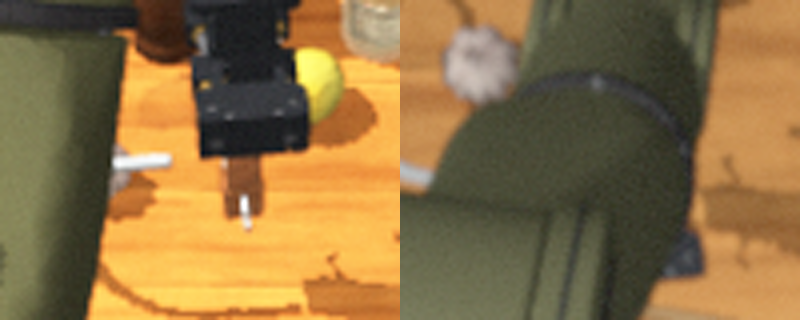

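The scene view shows the held hanger upright, its foot near (321,228), with the rod tip at (302,215) to its left. The arm hides the top view. Next I check the tip position against the scene camera.

```bash
python3 - <<'E'
from h import *
a=np.load('s0.npz')['a'];b=np.load('scene1.npz')['a']
hsv=cv2.cvtColor(a,cv2.COLOR_RGB2HSV)
# rod seen by scene at start: bright low-sat pixels in the free straight; centre per column
tip=np.array([.4953,-.0812,.13]);d=np.array([-.1054,.9944,0])
L=np.array([tip+s*d for s in np.linspace(0,.06,7)]);px=pix('scene',L)
for p in px:
    u=int(round(p[0]));col=a[int(p[1])-9:int(p[1])+10,u].astype(int);w=np.clip(col[:,2]-110,0,None)  # blue is low on wood
    print(p.round(1),'rod centre row',round((w*np.arange(int(p[1])-9,int(p[1])+10)).sum()/max(1,w.sum()),2), 'n',(w>40).sum())
row=a[int(px[0][1])][290:310];print(row[:,2])
print('dpx per mm x:',pix('scene',tip+[.001,0,0])-px[0],'z:',pix('scene',tip+[0,0,.001])-px[0])
# hanger in view now: predicted corners
c=np.array([.5006,-.131,0.083]);y=np.array([.9944,.1054,0])
for nm,p in dict(footbot=c-d*.014-y*.017,footbot2=c+d*.014-y*.017,hook=c-y*.043+[0,0,.026]).items():print(nm,pix('scene',p).round(1))
cv2.imwrite('pics/a2.png',cv2.resize(b[200:240,300:340],(640,640),interpolation=cv2.INTER_NEAREST)[:600,:,::-1])
E
```

```text
[301.2 214.3] rod centre row 214.34 n 3
[297.6 214.5] rod centre row 214.42 n 4
[293.9 214.8] rod centre row 214.88 n 3
[290.3 215.1] rod centre row 215.6 n 4
[286.6 215.3] rod centre row 215.38 n 11
[282.9 215.6] rod centre row 215.28 n 14
[279.2 215.9] rod centre row 215.13 n 13
[210 216 213 211 226 236 234 243 249 248 247 243 192  84  80  81  78  78
  80  79]
dpx per mm x: [[ 0.01502062 -0.26576188]] z: [[-0.01286857 -0.25316587]]
footbot [[325.3 228.7]]
footbot2 [[315.2 229.4]]
hook [[321.1 229.8]]
```

View pics/a2.png

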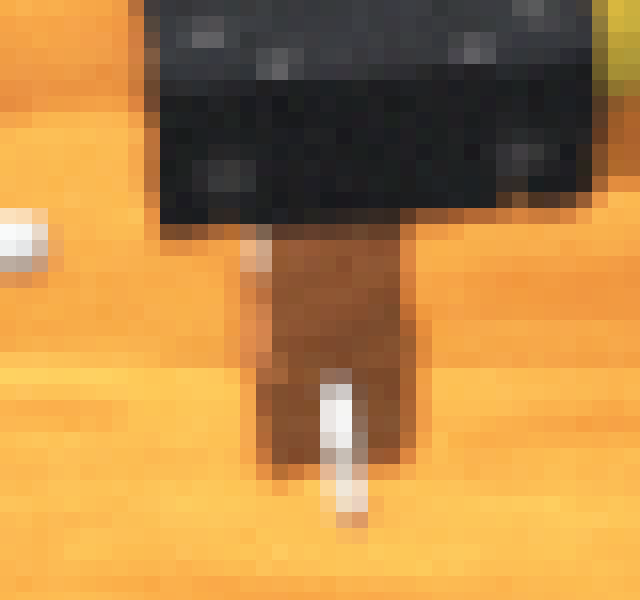

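```bash
cat > n.py <<'E'
# force in tool axes, pos relative to rod: s along rod from tip, lateral (left of travel), yaw error
from h import *
s=r.get_state();M=R.from_quat(s['eef_rot']).as_matrix();p=s['tool_pos']
c=np.array([.479,.0729]);e1=np.array([.9944,.1054]);e2=np.array([.1054,-.9944])
q=p[:2]-c;X=q@e1;Y=q@e2   # X: toward post from corner; Y: toward tip
yaw=np.degrees(np.arctan2(M[1,0],M[0,0]))
if Y>.09: S,lat,ty=.155-Y,-X,96.05
elif X>.09: S,lat,ty=.065+np.pi*.045+X-.09,-Y,6.05
else:
    a=np.arctan2(.09-Y,.09-X); S=.065+.09*a; lat=np.hypot(.09-X,.09-Y)-.09; ty=96.05-np.degrees(a)
print('S %.1f lat %.1f mm z %.1f yawerr %.1f (want %.1f)'%(S*1e3,lat*1e3,p[2]*1e3,yaw-ty,ty),'Ftool',(M.T@s['contact_force']).round(1),'Mtool',(M.T@s['moment']).round(2),'fin %.0f op %.3f t %.1f'%(s['finger_force'],s['opening'],s['clock']))
E
python3 -m creep '[{"grip":-1,"tx":1,"ty":0,"tz":0,"spin":0},{"grip":-1,"tx":1,"ty":0,"tz":0,"spin":0},{"grip":-1,"tx":1,"ty":0,"tz":0,"spin":0},{"grip":-1,"tx":0,"ty":0,"tz":0,"spin":0},{"grip":-1,"tx":0,"ty":0,"tz":0,"spin":0}]' >/dev/null; python3 n.py
python3 -m creep '[{"grip":-1,"tx":0.2,"ty":0,"tz":0,"spin":0},{"grip":-1,"tx":0,"ty":0,"tz":0,"spin":0}]' >/dev/null; python3 n.py
python3 -m creep '[{"grip":-1,"tx":0.2,"ty":0,"tz":0,"spin":0},{"grip":-1,"tx":0,"ty":0,"tz":0,"spin":0}]' >/dev/null; python3 n.py
```

```text
S -19.2 lat -0.2 mm z 152.7 yawerr 0.3 (want 96.0) Ftool [-1.1 -0.4  2. ] Mtool [ 0.02 -0.08  0.06] fin 20 op 0.155 t 8.0
S -18.5 lat -0.1 mm z 152.7 yawerr 0.2 (want 96.0) Ftool [0.6 0.1 1.9] Mtool [ 0.11 -0.02 -0.  ] fin 20 op 0.158 t 8.1
S -16.4 lat -0.0 mm z 152.7 yawerr 0.2 (want 96.0) Ftool [ 0.7 -0.3  1.5] Mtool [ 0.08 -0.05  0.  ] fin 20 op 0.157 t 8.3
```

```bash
for i in 1; do python3 -m creep '[{"grip":-1,"tx":0.2,"ty":0,"tz":0,"spin":0},{"grip":-1,"tx":0.2,"ty":0,"tz":0,"spin":0}]' >/dev/null; python3 n.py
python3 -m creep '[{"grip":-1,"tx":0.2,"ty":0,"tz":0,"spin":0},{"grip":-1,"tx":0.1,"ty":0,"tz":0,"spin":0}]' >/dev/null; python3 n.py
python3 -m creep '[{"grip":-1,"tx":0.1,"ty":0,"tz":0,"spin":0},{"grip":-1,"tx":0.2,"ty":0,"tz":0,"spin":0}]' >/dev/null; python3 n.py; done
```

```text
S -12.6 lat -0.0 mm z 152.7 yawerr 0.1 (want 96.0) Ftool [0.  0.4 1.8] Mtool [ 0.06 -0.08 -0.02] fin 20 op 0.154 t 8.4
S -9.0 lat -0.1 mm z 152.7 yawerr 0.2 (want 96.0) Ftool [-0.1  0.2  1.6] Mtool [ 0.01 -0.06  0.05] fin 20 op 0.157 t 8.6
S -6.5 lat -0.0 mm z 152.7 yawerr 0.2 (want 96.0) Ftool [ 0.6 -0.6  1. ] Mtool [ 0.06 -0.04 -0.03] fin 20 op 0.159 t 8.8
```

```bash
python3 -m creep '[{"grip":-1,"tx":0.2,"ty":0,"tz":0,"spin":0},{"grip":-1,"tx":0.2,"ty":0,"tz":0,"spin":0}]' >/dev/null; python3 n.py
python3 -m creep '[{"grip":-1,"tx":0.2,"ty":0,"tz":0,"spin":0},{"grip":-1,"tx":0.2,"ty":0,"tz":0,"spin":0}]' >/dev/null; python3 n.py
python3 -m creep '[{"grip":-1,"tx":0.2,"ty":0,"tz":0,"spin":0},{"grip":-1,"tx":0.2,"ty":0,"tz":0,"spin":0}]' >/dev/null; python3 n.py
python3 -m creep '[{"grip":-1,"tx":0.2,"ty":0,"tz":0,"spin":0},{"grip":-1,"tx":0.2,"ty":0,"tz":0,"spin":0}]' >/dev/null; python3 n.py
python3 - <<'E'
from h import *
a,d=snap('scene');cv2.imwrite('pics/a3.png',cv2.resize(a[195:235,275:325],(750,600),interpolation=cv2.INTER_CUBIC)[...,::-1])
E
```

```text
S -2.2 lat -0.0 mm z 152.7 yawerr 0.2 (want 96.0) Ftool [-0.1  0.1  2.2] Mtool [ 0.04 -0.07  0.  ] fin 20 op 0.154 t 8.9
S 1.8 lat -0.0 mm z 152.7 yawerr 0.2 (want 96.0) Ftool [-1.1  0.2  1.4] Mtool [ 0.02 -0.   -0.01] fin 20 op 0.155 t 9.1
S 5.8 lat 0.0 mm z 152.7 yawerr 0.2 (want 96.0) Ftool [-0.5 -0.6  1.4] Mtool [ 0.11 -0.06  0.01] fin 20 op 0.159 t 9.3
S 9.8 lat -0.0 mm z 152.7 yawerr 0.2 (want 96.0) Ftool [ 0.7 -0.2  2.3] Mtool [-0.02 -0.05 -0.01] fin 20 op 0.157 t 9.4
```

View pics/a3.png

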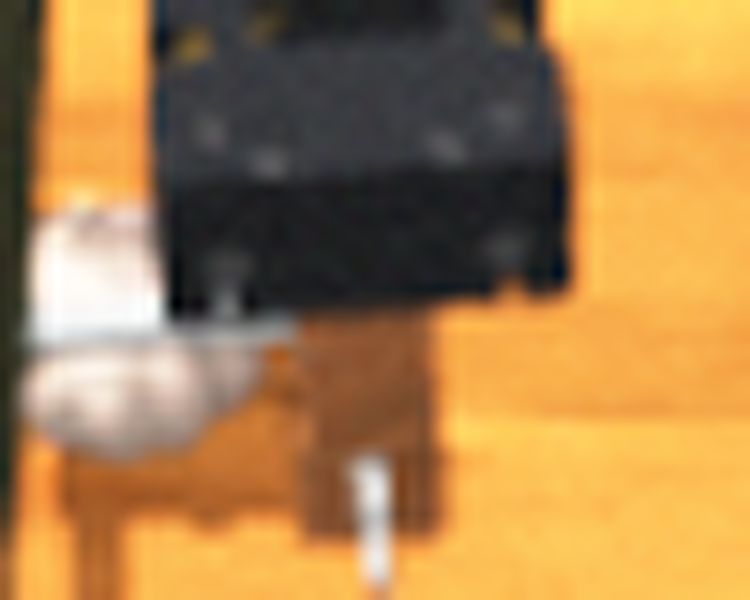

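The scene view shows the rod entering the block's left face at about (295,217), with no contact force. It is threaded, so I go on along the straight.

```bash
python3 -m creep '[{"grip":-1,"tx":0.4,"ty":0,"tz":0,"spin":0},{"grip":-1,"tx":0.4,"ty":0,"tz":0,"spin":0},{"grip":-1,"tx":0.4,"ty":0,"tz":0,"spin":0},{"grip":-1,"tx":0.4,"ty":0,"tz":0,"spin":0},{"grip":-1,"tx":0.4,"ty":0,"tz":0,"spin":0}]' >/dev/null; python3 n.py
python3 -m creep '[{"grip":-1,"tx":0.5,"ty":0,"tz":0,"spin":0},{"grip":-1,"tx":0.5,"ty":0,"tz":0,"spin":0},{"grip":-1,"tx":0.5,"ty":0,"tz":0,"spin":0},{"grip":-1,"tx":0.5,"ty":0,"tz":0,"spin":0}]' >/dev/null; python3 n.py
python3 -m creep '[{"grip":-1,"tx":0.4,"ty":0,"tz":0,"spin":0},{"grip":-1,"tx":0.4,"ty":0,"tz":0,"spin":0},{"grip":-1,"tx":0.4,"ty":0,"tz":0,"spin":0},{"grip":-1,"tx":0,"ty":0,"tz":0,"spin":0},{"grip":-1,"tx":0,"ty":0,"tz":0,"spin":0}]' >/dev/null; python3 n.py
```

```text
S 30.2 lat 0.1 mm z 152.7 yawerr 0.2 (want 96.0) Ftool [0.  0.5 1.5] Mtool [ 0.1  -0.06  0.  ] fin 20 op 0.158 t 9.9
S 50.2 lat 0.1 mm z 152.7 yawerr 0.2 (want 96.0) Ftool [-0.2  0.8  2.5] Mtool [ 0.08 -0.05  0.02] fin 20 op 0.159 t 10.2
S 61.7 lat 0.2 mm z 152.7 yawerr 0.2 (want 96.0) Ftool [0.7 0.3 2. ] Mtool [ 0.1  -0.08 -0.01] fin 20 op 0.155 t 10.7
```

```bash
python3 -m creep '[{"grip":-1,"tx":0.4,"ty":0.02,"tz":0,"spin":0.2},{"grip":-1,"tx":0.393,"ty":0.009,"tz":0,"spin":2.5},{"grip":-1,"tx":0.393,"ty":0.009,"tz":0,"spin":2.5},{"grip":-1,"tx":0.393,"ty":0.009,"tz":0,"spin":2.5},{"grip":-1,"tx":0.393,"ty":0.009,"tz":0,"spin":2.5},{"grip":-1,"tx":0,"ty":0,"tz":0,"spin":0}]' >/dev/null; python3 n.py
python3 -m creep '[{"grip":-1,"tx":0.393,"ty":0.009,"tz":0,"spin":2.5},{"grip":-1,"tx":0.393,"ty":0.009,"tz":0,"spin":2.5},{"grip":-1,"tx":0.393,"ty":0.009,"tz":0,"spin":2.5},{"grip":-1,"tx":0.393,"ty":0.009,"tz":0,"spin":2.5},{"grip":-1,"tx":0,"ty":0,"tz":0,"spin":0}]' >/dev/null; python3 n.py
```

```text
S 82.2 lat -0.1 mm z 152.7 yawerr 0.9 (want 85.1) Ftool [0.8 0.4 1.1] Mtool [ 0.07 -0.03 -0.01] fin 20 op 0.153 t 11.2
S 97.7 lat -0.3 mm z 152.8 yawerr 0.8 (want 75.2) Ftool [0.7 0.4 1.9] Mtool [-0.07  0.04 -0.03] fin 20 op 0.151 t 11.6
```

Going well; forces are at noise level.

```bash
python3 -m creep '[{"grip":-1,"tx":0.393,"ty":-0.01,"tz":0,"spin":2.5},{"grip":-1,"tx":0.393,"ty":0.009,"tz":0,"spin":2.5},{"grip":-1,"tx":0.393,"ty":0.009,"tz":0,"spin":2.5},{"grip":-1,"tx":0.393,"ty":0.009,"tz":0,"spin":2.5},{"grip":-1,"tx":0,"ty":0,"tz":0,"spin":0}]' >/dev/null; python3 n.py
python3 -m creep '[{"grip":-1,"tx":0.393,"ty":0.009,"tz":0,"spin":2.5},{"grip":-1,"tx":0.393,"ty":0.009,"tz":0,"spin":2.5},{"grip":-1,"tx":0.393,"ty":0.009,"tz":0,"spin":2.5},{"grip":-1,"tx":0.393,"ty":0.009,"tz":0,"spin":2.5},{"grip":-1,"tx":0,"ty":0,"tz":0,"spin":0}]' >/dev/null; python3 n.py
```

```text
S 113.0 lat -0.4 mm z 152.8 yawerr 0.6 (want 65.5) Ftool [-0.   1.1  2.1] Mtool [-0.28  0.1   0.02] fin 20 op 0.158 t 12.0
S 128.4 lat -0.7 mm z 152.8 yawerr 0.4 (want 55.7) Ftool [0.5 2.4 2.3] Mtool [-0.49 -0.05  0.07] fin 20 op 0.156 t 12.4
```

```bash
python3 -m creep '[{"grip":-1,"tx":0,"ty":0.06,"tz":0,"spin":0},{"grip":-1,"tx":0,"ty":0,"tz":0,"spin":0},{"grip":-1,"tx":0,"ty":0,"tz":0,"spin":0}]' >/dev/null; python3 n.py
python3 -m creep '[{"grip":-1,"tx":0.393,"ty":0.02,"tz":0,"spin":2.5},{"grip":-1,"tx":0.393,"ty":0.02,"tz":0,"spin":2.5},{"grip":-1,"tx":0,"ty":0,"tz":0,"spin":0}]' >/dev/null; python3 n.py
```

```text
S 128.3 lat -0.7 mm z 152.8 yawerr 0.4 (want 55.7) Ftool [0.2 2.5 1.5] Mtool [-0.52  0.05  0.  ] fin 20 op 0.157 t 12.7
S 136.0 lat -0.8 mm z 152.7 yawerr 0.2 (want 50.8) Ftool [-0.4  1.9  1.8] Mtool [-0.55 -0.14  0.06] fin 20 op 0.156 t 12.9
```

```bash
python3 -m creep '[{"grip":-1,"tx":0,"ty":0.12,"tz":0,"spin":0},{"grip":-1,"tx":0,"ty":0,"tz":0,"spin":0},{"grip":-1,"tx":0,"ty":0,"tz":0,"spin":0}]' >/dev/null; python3 n.py
python3 -m creep '[{"grip":-1,"tx":0,"ty":0,"tz":0,"spin":0}]' >/dev/null; python3 n.py
```

```text
S 136.0 lat -1.0 mm z 152.6 yawerr 0.2 (want 50.9) Ftool [-0.6  1.9  1.8] Mtool [-0.17 -0.12  0.01] fin 20 op 0.159 t 13.2
S 135.9 lat -1.1 mm z 152.6 yawerr 0.2 (want 50.9) Ftool [0.4 0.4 2.5] Mtool [-0.1  -0.16 -0.  ] fin 20 op 0.155 t 13.2
```

```bash
python3 -m creep '[{"grip":-1,"tx":0,"ty":0.04,"tz":0,"spin":0},{"grip":-1,"tx":0.393,"ty":0.012,"tz":0,"spin":2.5},{"grip":-1,"tx":0.393,"ty":0.012,"tz":0,"spin":2.5},{"grip":-1,"tx":0,"ty":0,"tz":0,"spin":0},{"grip":-1,"tx":0,"ty":0,"tz":0,"spin":0}]' >/dev/null; python3 n.py
python3 -m creep '[{"grip":-1,"tx":0.393,"ty":0.012,"tz":0,"spin":2.5},{"grip":-1,"tx":0.393,"ty":0.012,"tz":0,"spin":2.5},{"grip":-1,"tx":0,"ty":0,"tz":0,"spin":0}]' >/dev/null; python3 n.py
```

```text
S 144.2 lat -1.5 mm z 152.6 yawerr 0.5 (want 45.6) Ftool [-1.1  1.1  2.7] Mtool [ 0.08 -0.13 -0.04] fin 20 op 0.160 t 13.7
S 152.7 lat -1.6 mm z 152.6 yawerr 0.9 (want 40.2) Ftool [ 0.2 -0.6  1.5] Mtool [ 0.04 -0.15  0.01] fin 20 op 0.157 t 13.9
```

```bash
python3 -m creep '[{"grip":-1,"tx":0.393,"ty":0.009,"tz":0,"spin":2.8},{"grip":-1,"tx":0.393,"ty":0.009,"tz":0,"spin":2.7},{"grip":-1,"tx":0.393,"ty":0.009,"tz":0,"spin":2.5},{"grip":-1,"tx":0,"ty":0,"tz":0,"spin":0}]' >/dev/null; python3 n.py
python3 -m creep '[{"grip":-1,"tx":0.393,"ty":0.009,"tz":0,"spin":2.5},{"grip":-1,"tx":0.393,"ty":0.009,"tz":0,"spin":2.5},{"grip":-1,"tx":0,"ty":0,"tz":0,"spin":0}]' >/dev/null; python3 n.py
```

```text
S 164.7 lat -1.7 mm z 152.6 yawerr 0.5 (want 32.6) Ftool [-0.4 -0.3  1.7] Mtool [ 0.03 -0.12 -0.  ] fin 20 op 0.163 t 14.2
S 172.5 lat -1.8 mm z 152.6 yawerr 0.5 (want 27.6) Ftool [ 0.4 -1.1  1.9] Mtool [ 0.03 -0.07  0.07] fin 20 op 0.155 t 14.5
```

```bash
python3 -m creep '[{"grip":-1,"tx":0.393,"ty":-0.005,"tz":0,"spin":2.5},{"grip":-1,"tx":0.393,"ty":0.009,"tz":0,"spin":2.6},{"grip":-1,"tx":0.393,"ty":0,"tz":0,"spin":2.6},{"grip":-1,"tx":0,"ty":0,"tz":0,"spin":0}]' >/dev/null; python3 n.py
python3 -m creep '[{"grip":-1,"tx":0.393,"ty":0.005,"tz":0,"spin":2.5},{"grip":-1,"tx":0.393,"ty":0.005,"tz":0,"spin":2.5},{"grip":-1,"tx":0,"ty":0,"tz":0,"spin":0}]' >/dev/null; python3 n.py
```

```text
S 184.4 lat -1.8 mm z 152.6 yawerr 0.4 (want 20.0) Ftool [0.3 0.4 1.1] Mtool [-0.03 -0.13 -0.07] fin 20 op 0.156 t 14.8
S 192.3 lat -1.8 mm z 152.6 yawerr 0.4 (want 15.0) Ftool [0.9 0.7 2.2] Mtool [-0.06 -0.07 -0.01] fin 20 op 0.156 t 15.1
```

```bash
python3 -m creep '[{"grip":-1,"tx":0.393,"ty":0,"tz":0,"spin":2.5},{"grip":-1,"tx":0.393,"ty":0.005,"tz":0,"spin":2.5},{"grip":-1,"tx":0,"ty":0,"tz":0,"spin":0}]' >/dev/null; python3 n.py
python3 -m creep '[{"grip":-1,"tx":0.393,"ty":0.0,"tz":0,"spin":2.5},{"grip":-1,"tx":0.393,"ty":0.0,"tz":0,"spin":1.8},{"grip":-1,"tx":0,"ty":0,"tz":0,"spin":0}]' >/dev/null; python3 n.py
```

```text
S 200.3 lat -1.6 mm z 152.6 yawerr 0.5 (want 9.9) Ftool [0.2 0.1 1. ] Mtool [-0.09 -0.06  0.01] fin 20 op 0.159 t 15.3
S 208.3 lat -1.4 mm z 152.6 yawerr 0.1 (want 6.0) Ftool [0.1 0.8 2.7] Mtool [-0.09 -0.05 -0.  ] fin 20 op 0.157 t 15.6
```

```bash
python3 -m creep '[{"grip":-1,"tx":0.4,"ty":0.0,"tz":0,"spin":0},{"grip":-1,"tx":0.4,"ty":0.0,"tz":0,"spin":0},{"grip":-1,"tx":0,"ty":0,"tz":0,"spin":0}]' >/dev/null; python3 n.py
python3 -m creep '[{"grip":-1,"tx":0.4,"ty":0.0,"tz":0,"spin":0},{"grip":-1,"tx":0.4,"ty":0.0,"tz":0,"spin":0},{"grip":-1,"tx":0,"ty":0,"tz":0,"spin":0}]' >/dev/null; python3 n.py
python3 -m creep '[{"grip":-1,"tx":0.3,"ty":0.0,"tz":0,"spin":0},{"grip":-1,"tx":0,"ty":0.0,"tz":0,"spin":0}]' >/dev/null; python3 n.py
```

```text
S 217.1 lat -1.0 mm z 152.8 yawerr 0.1 (want 6.0) Ftool [1.2 1.2 1.5] Mtool [-0.06 -0.06  0.05] fin 20 op 0.158 t 15.8
S 225.4 lat -1.0 mm z 152.8 yawerr 0.0 (want 6.0) Ftool [0.5 0.4 2.1] Mtool [-0.09 -0.05  0.06] fin 20 op 0.157 t 16.1
S 227.8 lat -1.0 mm z 152.7 yawerr -0.0 (want 6.0) Ftool [0.  0.  2.1] Mtool [-0.05 -0.07 -0.04] fin 20 op 0.156 t 16.2
```

Now slow pushes, watching for the collar (My and Fx).

```bash

python3 -m creep '[{"grip":-1,"tx":0.1,"ty":0.0,"tz":0,"spin":0},{"grip":-1,"tx":0.1,"ty":0.0,"tz":0,"spin":0},{"grip":-1,"tx":0.1,"ty":0.0,"tz":0,"spin":0}]' >/dev/null; python3 n.py
python3 -m creep '[{"grip":-1,"tx":0.1,"ty":0.0,"tz":0,"spin":0},{"grip":-1,"tx":0.1,"ty":0.0,"tz":0,"spin":0},{"grip":-1,"tx":0.1,"ty":0.0,"tz":0,"spin":0}]' >/dev/null; python3 n.py
python3 -m creep '[{"grip":-1,"tx":0.1,"ty":0.0,"tz":0,"spin":0},{"grip":-1,"tx":0.1,"ty":0.0,"tz":0,"spin":0},{"grip":-1,"tx":0.1,"ty":0.0,"tz":0,"spin":0}]' >/dev/null; python3 n.py
python3 -m creep '[{"grip":-1,"tx":0.1,"ty":0.0,"tz":0,"spin":0},{"grip":-1,"tx":0.1,"ty":0.0,"tz":0,"spin":0},{"grip":-1,"tx":0,"ty":0.0,"tz":0,"spin":0}]' >/dev/null; python3 n.py
```

```text
S 230.2 lat -1.0 mm z 152.7 yawerr -0.0 (want 6.0) Ftool [-1.1  0.1  1.8] Mtool [ 0.02 -0.22  0.01] fin 20 op 0.157 t 16.5
S 232.9 lat -1.0 mm z 152.7 yawerr -0.0 (want 6.0) Ftool [-2.4  0.3  0.1] Mtool [-0.09 -0.72  0.03] fin 20 op 0.160 t 16.8
S 235.0 lat -1.1 mm z 152.5 yawerr -0.0 (want 6.0) Ftool [-4.8  0.6 -0.3] Mtool [-0.14 -1.13 -0.01] fin 20 op 0.160 t 17.0
S 238.1 lat -1.1 mm z 152.5 yawerr -0.0 (want 6.0) Ftool [-3.6  1.   0.6] Mtool [-0.18 -1.14  0.03] fin 20 op 0.154 t 17.2
```

```bash

python3 -m creep '[{"grip":-1,"tx":0.1,"ty":0.01,"tz":0,"spin":0},{"grip":-1,"tx":0.1,"ty":0.01,"tz":0,"spin":0},{"grip":-1,"tx":0.1,"ty":0.0,"tz":0,"spin":0}]' >/dev/null; python3 n.py
python3 -m creep '[{"grip":-1,"tx":0.1,"ty":0.0,"tz":0,"spin":0},{"grip":-1,"tx":0.1,"ty":0.0,"tz":0,"spin":0},{"grip":-1,"tx":0.1,"ty":0.0,"tz":0,"spin":0}]' >/dev/null; python3 n.py
python3 -m creep '[{"grip":-1,"tx":0.1,"ty":0.0,"tz":0,"spin":0},{"grip":-1,"tx":0.1,"ty":0.0,"tz":0,"spin":0}]' >/dev/null; python3 n.py
```

```text
S 241.1 lat -1.2 mm z 152.5 yawerr -0.0 (want 6.0) Ftool [-3.5  0.3  1.6] Mtool [-0.08 -1.09 -0.01] fin 20 op 0.155 t 17.5
S 244.2 lat -1.2 mm z 152.5 yawerr -0.0 (want 6.0) Ftool [-3.9  1.2  3.2] Mtool [-0.06 -1.04 -0.01] fin 20 op 0.156 t 17.8
S 246.2 lat -1.2 mm z 152.5 yawerr -0.0 (want 6.0) Ftool [-4.1  0.4  3.4] Mtool [-0.08 -1.08 -0.02] fin 20 op 0.154 t 17.9
```

```bash

python3 -m creep '[{"grip":-1,"tx":0.1,"ty":0,"tz":0,"spin":0}]' >/dev/null; python3 n.py
python3 -m creep '[{"grip":-1,"tx":0.1,"ty":0.0,"tz":0,"spin":0}]' >/dev/null; python3 n.py
python3 -m creep '[{"grip":-1,"tx":0.1,"ty":0.0,"tz":0,"spin":0}]' >/dev/null; python3 n.py
```

```text
S 247.2 lat -1.2 mm z 152.5 yawerr -0.0 (want 6.0) Ftool [-3.3  1.9  3.3] Mtool [-0.1  -1.08  0.  ] fin 20 op 0.160 t 18.0
S 248.2 lat -1.2 mm z 152.6 yawerr -0.0 (want 6.0) Ftool [-4.7  1.2  3.4] Mtool [-0.09 -1.08  0.06] fin 20 op 0.155 t 18.1
S 248.7 lat -1.2 mm z 152.5 yawerr -0.0 (want 6.0) Ftool [-7.   0.2  0.6] Mtool [-0.01 -1.64  0.04] fin 20 op 0.162 t 18.2
```

```bash

python3 -m creep '[{"grip":-1,"tx":0,"ty":0,"tz":0,"spin":0}]' >/dev/null; python3 n.py
python3 -m creep '[{"grip":-1,"tx":0.04,"ty":0.0,"tz":0,"spin":0}]' >/dev/null; python3 n.py
python3 -m creep '[{"grip":-1,"tx":0,"ty":0.0,"tz":0,"spin":0}]' >/dev/null; python3 n.py
```

```text
S 248.6 lat -1.2 mm z 152.6 yawerr -0.0 (want 6.0) Ftool [-5.6  0.3  3. ] Mtool [-0.07 -1.41  0.04] fin 20 op 0.154 t 18.2
S 248.7 lat -1.2 mm z 152.5 yawerr -0.0 (want 6.0) Ftool [-7.1  0.7  1.3] Mtool [-0.06 -1.61  0.03] fin 20 op 0.155 t 18.3
S 248.7 lat -1.2 mm z 152.6 yawerr -0.0 (want 6.0) Ftool [-6.   0.5  1.3] Mtool [-0.03 -1.55  0.04] fin 20 op 0.155 t 18.4
```

```bash

python3 -m creep '[{"grip":-1,"tx":-0.05,"ty":0,"tz":0,"spin":0},{"grip":-1,"tx":-0.05,"ty":0,"tz":0,"spin":0},{"grip":-1,"tx":0,"ty":0,"tz":0.05,"spin":0},{"grip":-1,"tx":0,"ty":0,"tz":0.05,"spin":0}]' 6 >/dev/null; python3 n.py
python3 -m creep '[{"grip":-0.66,"tx":0,"ty":0.0,"tz":0,"spin":0},{"grip":-0.6,"tx":0,"ty":0,"tz":0,"spin":0},{"grip":-0.5,"tx":0,"ty":0,"tz":0,"spin":0},{"grip":-0.4,"tx":0,"ty":0,"tz":0,"spin":0},{"grip":-0.3,"tx":0,"ty":0,"tz":0,"spin":0},{"grip":-0.2,"tx":0,"ty":0,"tz":0,"spin":0}]' >/dev/null; python3 n.py
python3 - <<'E'
from h import *
c=pix('scene',[.61,.087,.13])[0].astype(int);a,d=snap('scene');u,v=c;print(c);cv2.imwrite('pics/a5.png',cv2.resize(a[v-40:v+40,u-50:u+50],(700,560),interpolation=cv2.INTER_CUBIC)[...,::-1])
E
```

```text
S 249.7 lat -1.3 mm z 152.4 yawerr -0.0 (want 6.0) Ftool [-3.4  0.1 -3.8] Mtool [-0.01 -0.86 -0.02] fin 6 op 0.159 t 18.8
S 248.9 lat -1.3 mm z 151.8 yawerr -0.0 (want 6.0) Ftool [ 0.5  0.6 -0.6] Mtool [ 0.   -0.1  -0.03] fin 0 op 0.389 t 19.2
[245 185]
```

View pics/a5.png

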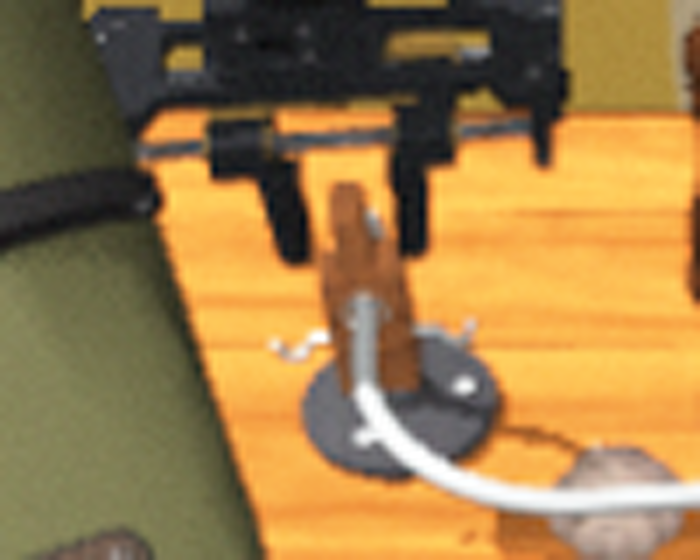

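The hanger hangs on the rod in front of the post, with the fin clear of both open fingers. I retreat upward and verify.

```bash

python3 -m creep '[{"grip":-0.2,"tx":0,"ty":0,"tz":-0.5,"spin":0},{"grip":-0.2,"tx":0,"ty":0,"tz":-1,"spin":0},{"grip":-0.2,"tx":0,"ty":0,"tz":-1.5,"spin":0},{"grip":-0.2,"tx":0,"ty":0,"tz":-2,"spin":0},{"grip":-0.2,"tx":0,"ty":0,"tz":-2,"spin":0},{"grip":-0.2,"tx":0,"ty":0,"tz":-2,"spin":0},{"grip":-0.2,"tx":0,"ty":0,"tz":-2,"spin":0}]'
python3 -m creep '[{"grip":-0.2,"tx":-3,"ty":0,"tz":-1,"spin":0},{"grip":-0.2,"tx":-4,"ty":0,"tz":0,"spin":0},{"grip":-0.2,"tx":-4,"ty":0,"tz":0,"spin":0},{"grip":-0.2,"tx":-4,"ty":0,"tz":0,"spin":0},{"grip":-0.2,"tx":0,"ty":0,"tz":0,"spin":0},{"grip":-0.2,"tx":0,"ty":0,"tz":0,"spin":0}]'
python3 - <<'E'
from h import *
c=pix('scene',[.61,.087,.13])[0].astype(int);a,d=snap('scene');b,e=snap('top');u,v=c;w,x=pix('top',[.61,.087,.13])[0].astype(int)
f=lambda i,u,v:cv2.resize(i[v-35:v+35,u-35:u+35],(400,400),interpolation=cv2.INTER_CUBIC)
cv2.imwrite('pics/a6.png',np.hstack([f(a,u,v),f(b,w,x)])[...,::-1])
vv,uu=np.mgrid[0:400,0:640];W=world('top',np.c_[uu.ravel(),vv.ravel()],e.ravel()).reshape(400,640,3)
m=(abs(W[...,0]-.61)<.04)&(abs(W[...,1]-.087)<.04)&(W[...,2]>.16)&(W[...,2]<.2);P=W[m];print(m.sum(),P.mean(0) if len(P) else '',P.max(0) if len(P) else '')
vv,uu=np.where(m)
if len(uu):print(cv2.minAreaRect(world('top',np.c_[uu,vv],z=.181)[:,:2].astype(np.float32)))
E
```

```text
clock: 19.88
tool_pos: [0.6108, 0.0854, 0.2637]
eef_rot: [0.999, 0.052, 0.001, 0.0]
contact_force: [0.8, 0.1, -0.0]
opening: 0.399
finger_force: 0.0
clock: 20.38
tool_pos: [0.459, 0.0696, 0.2725]
eef_rot: [0.999, 0.052, -0.001, -0.001]
contact_force: [1.3, 0.1, 0.5]
opening: 0.403
finger_force: 0.0
62 [0.60754604 0.0865353  0.17845437] [0.61972173 0.09466231 0.18697769]
((0.6069273948669434, 0.085789255797863), (0.024906082078814507, 0.015811916440725327), 2.1217305660247803)
```

View pics/a6.png

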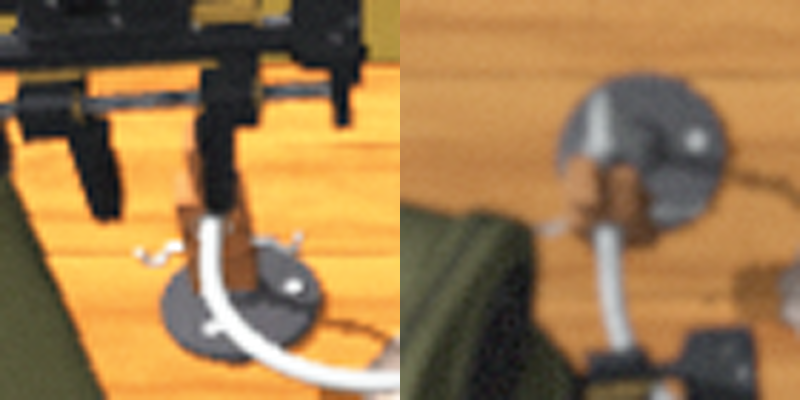

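The last view shows the hanger upright on the rod. The fin is about 61 mm from the post axis (limit 65 mm), and the collar stalled firmly at the flange. I'm handing the job in.

```bash
python3 -c "
from plant import workorder;print(workorder.finish_job())"
```

```text
the job is handed in; nothing more can be done
None
```

I threaded the hanger, took it round the bend and pushed the collar until it stalled at about 7 N, where I expected the flange. I then released the hanger, and it hangs about 61 mm from the post axis (limit 65 mm); the job is handed in, but no verdict came back.

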